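# Slide the brass bar under the bridge of the drill jig

## Robot

A 7-joint arm with a two-finger parallel gripper is mounted at the origin on the work surface; the furniture and walls round the work are solid. World frame = base frame: x ahead of the robot, y to its left, z up, the work surface at z = 0. Lengths are in m, angles in rad, forces in N, time in s.
With the tool pointing down it reaches from about 0.4 to 0.85 m from the base axis. Payload 10.4 kg.
Tool frame: the origin (TCP) lies on the mounting face of the last link; the fingertips stand 173 mm ahead of it and the grasp point (between the pads) lies 155 mm ahead of it (manip.tip_extent is the distance from the TCP to the fingertips, in m); z points along the fingers, y is the line along which they close (so a half turn about z gives the same grasp; the last joint's range is limited). The gripper opens to 85 mm and grips with 20 to 120 N. Pads are 22 mm wide; open, the fingers measure 114 mm over their backs; the gripper's body (76 mm by 85 mm) begins 54 mm behind the grasp point. The pads swing forward as they close: fully open they stand 13 mm farther back than shut.
Start: joints at [-1.337, 0.332, -0.065, 1.46, 0.022, 1.35, -0.088], TCP at [0.159, 0.605, 0.405] pointing down, gripper open.
Joint ranges: [-2.6, 2.6], [-0.5, 2.12], [-1.47, 1.34], [0.16, 2.42], [-1.27, 4.41], [0.06, 2.06], [-2.6, 2.6]. Speed limits (rad/s): [2.22, 2.22, 2.79, 2.79, 3.14, 3.14, 3.14].

## Interface

Orientations are given as a unit quaternion [x, y, z, w].
In Python, from workcell import manip gives the robot as it stands.
- The arm moves only by the tool move_arm, never from a script. Its argument "plan" is one flat list of numbers, 7 for each row, row after row: the turn, a rotation vector about the tool's x, y, z in rad, then the shift along the tool's x, y, z in m, then the finger opening in m, from 0 to 0.0854. In form: [ax, ay, az, dx, dy, dz, gripper, ax, ay, az, dx, dy, dz, gripper, ...]. A call has 1 to 12 rows; each row is the pose to reach, as a shift and turn from the pose commanded when the call began, along the tool's axes at that moment; what a row does not reach only later rows make up. A row lasts 1/8 s, in which the tool goes at most 62.5 mm and 10.7 degrees, less where a joint would pass 70% of its speed; a pose out of reach is approached as far as the arm can. A call with a gripper value outside its range is refused whole. The fingers move at their own pace and stop on an object; "squeeze" is the grip in N (left out, the last holds). Time passes only in rows, so rows that repeat a pose let the fingers close. It gives the time, the measured TCP pose, the force, the opening and the grip force at its end, in the units of the state.
- manip.get_obs(): the state, without advancing time (a new reading comes with each control period).
- manip.camera(name): name is "scene" or "top" or "wrist"; returns a dict with "color" (480x640x3 uint8, red, green, blue), "fx", "fy", "cx", "cy" (pixels), "cam_to_world" (4x4, takes a point from camera to world coordinates); the wrist camera has in their place "mount" (4x4, takes a point from camera to tool coordinates, whose origin is the TCP and whose axes are the flange's). Camera axes: x right, y down, z forward; pixel columns grow to the right and rows downward; lengths in m; the calibration is good to about 2 mm. A picture is of the moment at which its call begins: read the wrist's pose just before it. There is no depth.
- manip.hand_in(): hands the job in; it is judged then, once.
Trained networks look in a picture, given as the dict that the camera call returned (one of the last four; its "shot" number tells which), for a name from the list of things; names that differ only in an ending like _2 or _b are one class to them, and where a whole thing is asked for, a point or a joint stands for the part that bears it (a point fixed in the world has none). Each returns a list of dicts, best first, with "conf" (0 to 1); they miss things now and then, are a little off and sometimes report something else, mostly with a low value. They report only what shows in the picture. A call takes as long as a camera call. They do not tell look-alikes from the thing itself.
- manip.look_for(picture, label): "position" ([x, y, z] in m, in the coordinates of the camera as it stood for that picture, good to about 4 mm: the middle of the surface that is visible of it).
- manip.silhouettes(picture, label): "pixels" (480x640 bool, what is visible of it).
- manip.tip_of(picture, label): "position" ([x, y, z] in m, in the coordinates of the camera as it stood for that picture, good to about 4 mm: a listed point, or the origin of a listed thing).
The state is a dict: "clock": time; "joint_pos": joint angles; "joint_velocities": joint speeds; "tau": joint torques, N m; "position": TCP position; "ee_rot": TCP orientation; "ft_force": force on the tool from outside, world axes, zero at the start; "torque": the same for the moment, N m; "grip_width": opening from 0.0 (shut) to 1.0 (fully open); "grasp_force": force on a finger pad.
Only numpy, scipy, OpenCV 4.12 (cv2) and the standard library are available. Lean on these libraries where they do the work, as an engineer would, in place of code of your own. Each camera call takes 0.05 s, during which the arm holds its last target. There are 200 camera calls.

## Task

Load the straight brass bar into the drill jig: slide it lengthwise through the open mouth and under the bridge until its end is up against the stop, leave it lying flat on the table there and let go. Leave the brass elbow and the glue bottle where they stand.

Things in the scene. Friction and masses are not known exactly. Their poses are not given: they have to be found in the camera images.
- brass_bar: The straight, plain brass bar (a sign letter shaped like a square rod), loose, lying on the table: 190 mm long, 36 mm wide, 36 mm high, about 0.35 kg. Origin at the middle of its underside; its y axis runs along its length, its x axis across. Both ends are alike. It is slippery enough to slide on the table and fits the jig either end first.
- drill_jig: Bare-metal drill jig, fixed, open underneath (the bar slides on the table). Two upright fences 12 mm thick, 50 mm high, 52 mm apart inside, x = 0 to 104 mm, under a bridge plate. Origin on the table, middle of the mouth; x points level into the slot along its middle, y across, z up. Two lead-in cheeks 40 mm high flare outward before the mouth to x = -25 mm, y = +-49 mm.
- jig_stop (a point): Point on the table, in the middle of the face of the jig's stop block, which closes the slot 90 mm (jig x) behind the mouth. A bar end touches it when home; 100 mm of bar then still stick out of the mouth. Axes as the jig. The bridge with its round drill bush spans jig x = 20 to 70 mm, 50 mm free beneath; its top is at 60 mm, the bush top at 65 mm.
- brass_elbow: Bystander: the L-shaped brass letter, loose, 98 mm by 200 mm and 36 mm high with arms 36 mm wide, 0.45 kg, lying on the table. Origin on the underside at the centre of its outline; long arm along y at x = -49 to -13 mm, short arm at y = 64 to 100 mm reaching to x = 49 mm. Must stay where it is.
- glue: Bystander: the upright white glue bottle with a red nozzle, loose, 34 mm in diameter, 100 mm high. Origin at the centre of its underside, z up. Must stay standing where it is.
There are look-alikes about, which are no part of the job. What is meant by the drill_jig is not red, and is the larger of those in its own colour.

How it is judged:
At the end, for the whole second after the job is handed in: The brass bar lies flat on the table and at rest in the jig's slot, under the bridge, its end no more than about 12 mm from the stop, its middle within 20 mm of the slot's middle line and its length within 11 degrees of the slot's direction (x of brass_bar in the frame of drill_jig between -0.018 and 0.005 m and y of brass_bar in the frame of drill_jig between -0.02 and 0.02 m and angle between the y axis of brass_bar and the x axis of drill_jig, either way round below 0.2 rad and height (world z) of brass_bar below 0.006 m and angle between brass_bar's own z axis and vertical below 0.08 rad and linear speed of brass_bar below 0.02 m/s); the robot touches nothing.
It fails at once if the brass elbow is moved more than 30 mm (distance of brass_elbow from where it was at the start of the episode above 0.03 m).
It fails at once if the glue bottle is moved more than 30 mm or tipped (distance of glue from where it was at the start of the episode above 0.03 m or angle between glue's own z axis and vertical above 0.3 rad).
It also fails if it takes over 42 s, if anything falls off the work surface, if the arm or the gripper's body presses on something with over 40 N, if the wrist force passes 120 N, or if a joint passes its speed limit or range.

## Working session

There is one attempt and no reset: what is moved stays moved. The work goes in short steps, Python scripts to look and compute and a tool call to move; the robot and the scene stay as the last step left them, time stands still between calls to the robot, and variables do not carry over. Pictures are saved under pics/ and viewed, at most 10 in all, crops included, and the job is handed in when it is done.

Besides the shell and the picture viewer there is one more tool, called by a JSON object that holds its "op" and its "data", one argument or row to a line. move_arm: Moves the arm, as the interface text tells. Its arguments: {"type":"object","properties":{"plan":{"type":"array","items":{"type":"number"}},"squeeze":{"type":"number"}},"required":["plan"]}

```bash
mkdir -p pics; cat > h.py <<'E'
import numpy as np, cv2
from workcell import manip
from scipy.spatial.transform import Rotation as R
def save(p,n): cv2.imwrite(f'pics/{n}.png',p['color'][:,:,::-1])
def w(p,x):
    M=np.array(p['cam_to_world']); return M[:3,:3]@np.array(x)+M[:3,3]
def pix(p,u,v,z,M=None):
    M=np.array(p['cam_to_world']) if M is None else M
    d=M[:3,:3]@np.array([(u-p['cx'])/p['fx'],(v-p['cy'])/p['fy'],1]); return M[:3,3]+d*(z-M[2,3])/d[2]
E
python3 - <<'E'
from h import *
o=manip.get_obs(); print(o['position'],R.from_quat(o['ee_rot']).as_matrix().round(3),o['clock'])
p=manip.camera('top'); save(p,'top1')
s=manip.camera('scene'); save(s,'scene1')
for n in ['brass_bar','drill_jig','jig_stop','brass_elbow','glue']:
  for q in (p,s):
    print(n,[(w(q,d['position']).round(3).tolist(),round(d['conf'],2)) for d in manip.tip_of(q,n)])
E
```

```text
[0.15871604 0.60438374 0.40389666] [[-0.967  0.254 -0.   ]
 [ 0.254  0.967 -0.001]
 [-0.    -0.001 -1.   ]] 0.0
brass_bar [([0.617, 0.247, 0.002], 0.95), ([0.545, -0.312, 0.001], 0.72)]
brass_bar [([0.622, 0.245, -0.001], 0.85)]
drill_jig [([0.304, 0.221, -0.001], 0.9), ([0.641, -0.089, 0.004], 0.89), ([0.618, 0.243, 0.003], 0.61), ([0.534, -0.224, 0.001], 0.59)]
drill_jig [([0.644, -0.091, 0.003], 0.89), ([0.533, -0.221, 0.001], 0.78), ([0.302, 0.221, -0.0], 0.69)]
jig_stop [([0.546, -0.309, -0.0], 0.94), ([0.305, 0.158, 0.001], 0.91), ([0.665, -0.143, 0.002], 0.78)]
jig_stop [([0.546, -0.312, 0.001], 0.97), ([0.302, 0.16, -0.0], 0.86), ([0.66, -0.147, -0.003], 0.63)]
brass_elbow [([0.429, 0.225, 0.001], 0.71)]
brass_elbow [([0.425, 0.219, -0.005], 0.72)]
glue [([0.699, -0.317, 0.001], 0.68)]
glue [([0.698, -0.318, 0.003], 0.87)]
```

View pics/top1.png

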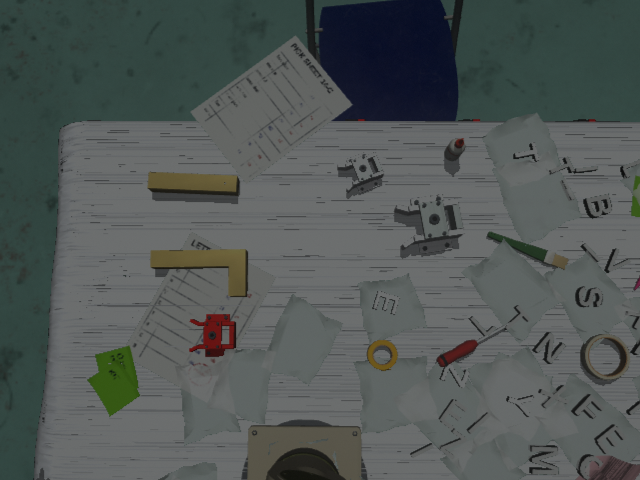

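View pics/scene1.png

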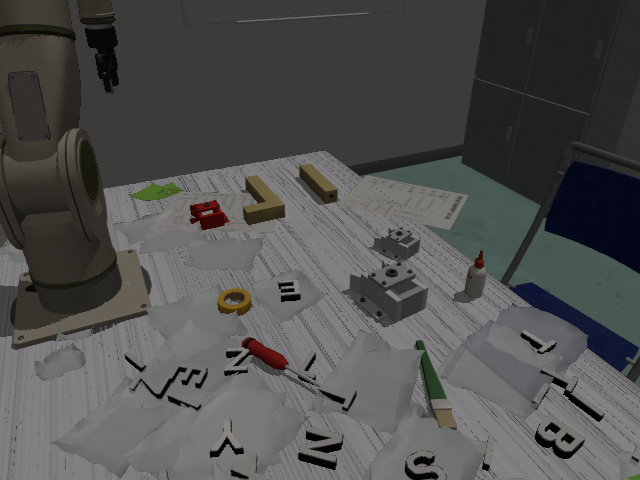

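The top view shows the loose bar at about (193,184), the large grey jig at (434,222) with its mouth facing left, and a small look-alike at (362,170). The elbow is at (200,265), the glue at (455,150) and the red look-alike jig at (213,335). The scene view agrees.

```bash
python3 - <<'E'
from h import *
o=manip.get_obs(); Rt=R.from_quat(o['ee_rot']).as_matrix()
p=manip.camera('top')
m=manip.silhouettes(p,'brass_bar')
for d in m:
    c,sz,a=cv2.minAreaRect(np.argwhere(d['pixels'])[:,::-1].astype(np.float32))
    b=cv2.boxPoints((c,sz,a)); P=[pix(p,u,v,.03)[:2].round(3).tolist() for u,v in b]; print(d['conf'],c,sz,a,P)
t=np.array([0.617,0.29,0.40]); print('shift',Rt.T@(t-o['position']))
E
```

```text
0.85 (192.6941680908203, 183.2425994873047) (91.16899108886719, 21.961305618286133) 2.337306022644043 [[0.601, 0.341], [0.649, 0.341], [0.642, 0.145], [0.593, 0.146]]
shift [-0.52313838 -0.18780674  0.00471873]
```

{"op": "move_arm", "data": {
  "plan": [0, 0, 0.3, -0.1, -0.034, 0.01, 0.085, 0, 0, 0.6, -0.2, -0.068, 0.02, 0.085, 0, 0, 0.9, -0.3, -0.1, 0.03, 0.085, 0, 0, 1.353, -0.518, -0.168, 0.054, 0.085, 0, 0, 1.353, -0.518, -0.168, 0.054, 0.085, 0, 0, 1.353, -0.518, -0.168, 0.054, 0.085, 0, 0, 1.353, -0.518, -0.168, 0.054, 0.085, 0, 0, 1.353, -0.518, -0.168, 0.054, 0.085, 0, 0, 1.353, -0.518, -0.168, 0.054, 0.085, 0, 0, 1.353, -0.518, -0.168, 0.054, 0.085, 0, 0, 1.353, -0.518, -0.168, 0.054, 0.085, 0, 0, 1.353, -0.518, -0.168, 0.054, 0.085]
}}

```text
clock: 2.2
position: [0.6161, 0.3119, 0.3509]
ee_rot: [0.72, 0.694, 0.0, -0.0]
ft_force: [-0.1, -0.1, 0.5]
grip_width: 0.995
grasp_force: 0.0
```

```bash
python3 - <<'E'
from h import *
o=manip.get_obs(); Rt=R.from_quat(o['ee_rot']).as_matrix(); print(o['clock'],o['position'],Rt.round(3),o['joint_pos'],o['ft_force'])
p=manip.camera('wrist'); save(p,'wr1')
T=np.eye(4);T[:3,:3]=Rt;T[:3,3]=o['position'];M=T@np.array(p['mount']); p['M']=M
for d in manip.tip_of(p,'brass_bar'): print(d['conf'],M[:3,:3]@d['position']+M[:3,3])
for d in manip.silhouettes(p,'brass_bar'):
    b=cv2.boxPoints(cv2.minAreaRect(np.argwhere(d['pixels'])[:,::-1].astype(np.float32)))
    print(d['conf'],b.round().tolist(),[pix(p,u,v,.036,M)[:2].round(3).tolist() for u,v in b])
E
```

```text
2.2 [0.61609325 0.31192544 0.3509445 ] [[ 0.037  0.999 -0.   ]
 [ 0.999 -0.037  0.001]
 [ 0.001 -0.    -1.   ]] [-0.78044176  0.52045502  0.35846801  1.35280771 -0.18314656  1.30033406
 -0.45346918] [-0.14474447 -0.12388512  0.50308623]
0.61 [ 6.23405130e-01  2.45669256e-01 -3.48635947e-04]
0.92 [[311.0, 195.0], [354.0, 195.0], [354.0, 394.0], [311.0, 394.0]] [[0.608, 0.344], [0.644, 0.343], [0.642, 0.144], [0.599, 0.146]]
```

View pics/wr1.png

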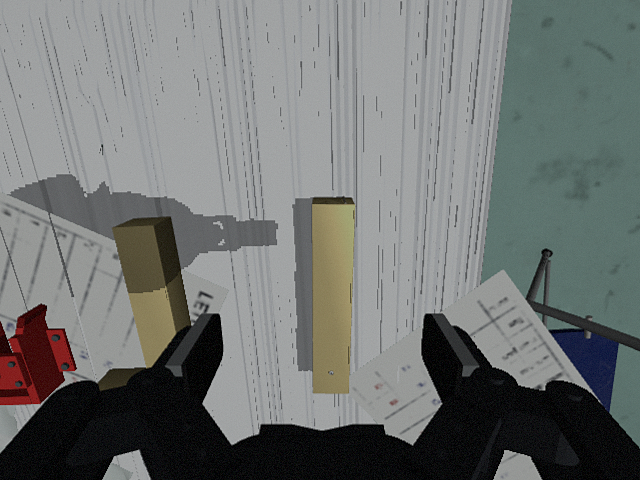

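The bar's top face spans pixels (312–354, 204) to (313–350, 393). That puts its centre at about (0.623, 0.245), and the tool's yaw already matches. I'll descend on the tail end, the +y end.

{"op": "move_arm", "data": {
  "plan": [0, 0, 0, 0.002, 0.009, 0.055, 0.085, 0, 0, 0, 0.002, 0.009, 0.11, 0.085, 0, 0, 0, 0.002, 0.009, 0.145, 0.085, 0, 0, 0, 0.002, 0.009, 0.168, 0.085, 0, 0, 0, 0.002, 0.009, 0.168, 0.085, 0, 0, 0, 0.002, 0.009, 0.168, 0.03, 0, 0, 0, 0.002, 0.009, 0.168, 0.03, 0, 0, 0, 0.002, 0.009, 0.168, 0.03, 0, 0, 0, 0.002, 0.009, 0.168, 0.03, 0, 0, 0, 0.002, 0.009, 0.168, 0.03],
  "squeeze": 70
}}

```text
clock: 3.6
position: [0.6267, 0.3124, 0.1842]
ee_rot: [0.721, 0.693, 0.001, 0.0]
ft_force: [-0.0, -0.4, 6.6]
grip_width: 0.406
grasp_force: 71.4
```

```bash
python3 - <<'E'
from h import *
o=manip.get_obs(); Rt=R.from_quat(o['ee_rot']).as_matrix(); print(o['clock'],o['position'],Rt.round(3),o['grip_width']*85,o['grasp_force'],o['ft_force'])
p=manip.camera('top')
g=np.array([0.533,-0.222,0]);s=np.array([.546,-.310,0]);d=(s-g)/np.linalg.norm(s-g)
for a in (-.27,-.2,-.0734): 
  t=g+a*d; t[2]=.185; print(a,t, Rt.T@(t-o['position']))
print(np.degrees(np.arctan2(d[1],d[0])))
for n in ['drill_jig','jig_stop']:
  print(n,[w(p,q['position']).round(3).tolist() for q in manip.tip_of(p,n)])
E
```

```text
3.6 [0.62665564 0.31237381 0.18424352] [[ 0.039  0.999  0.002]
 [ 0.999 -0.039  0.001]
 [ 0.001  0.002 -1.   ]] 34.47635205295545 71.4133608341217 [-0.02308149 -0.40270995  6.63757355]
-0.27 [0.49354187 0.04510121 0.185     ] [-0.27225827 -0.12258905 -0.00136121]
-0.2 [ 0.50377175 -0.02414725  0.185     ] [-0.34105513 -0.10966672 -0.0014341 ]
-0.0734 [ 0.52227323 -0.14938804  0.185     ] [-0.46547917 -0.08629576 -0.00156593]
-81.59662890943916
drill_jig [[0.302, 0.223, 0.001], [0.535, -0.223, -0.0], [0.644, -0.089, 0.003]]
jig_stop [[0.546, -0.309, -0.0], [0.66, -0.144, 0.003], [0.304, 0.159, 0.003]]
```

{"op": "move_arm", "data": {
  "plan": [0, 0, 0, 0, 0, -0.025, 0.03, 0, 0, -0.04, -0.04, -0.018, -0.025, 0.03, 0, 0, -0.08, -0.09, -0.04, -0.025, 0.03, 0, 0, -0.12, -0.14, -0.063, -0.025, 0.03, 0, 0, -0.16, -0.19, -0.086, -0.025, 0.03, 0, 0, -0.184, -0.235, -0.106, -0.025, 0.03, 0, 0, -0.184, -0.265, -0.12, -0.025, 0.03, 0, 0, -0.184, -0.272, -0.123, -0.02, 0.03, 0, 0, -0.184, -0.272, -0.123, -0.01, 0.03, 0, 0, -0.184, -0.272, -0.123, -0.004, 0.03, 0, 0, -0.184, -0.272, -0.123, -0.004, 0.03]
}}

```text
clock: 5.12
position: [0.4926, 0.046, 0.1859]
ee_rot: [0.654, 0.757, -0.001, -0.0]
ft_force: [-0.2, 0.1, -2.3]
grip_width: 0.404
grasp_force: 70.5
```

```bash
python3 - <<'E'
from h import *
o=manip.get_obs(); Rt=R.from_quat(o['ee_rot']).as_matrix(); print(o['clock'],o['position'],Rt.round(3),o['grip_width']*85,o['grasp_force'],o['ft_force'])
p=manip.camera('top'); c=p['color'][150:300,300:500]; cv2.imwrite('pics/top2.png',cv2.resize(c[:,:,::-1],(800,600),interpolation=cv2.INTER_CUBIC))
s=manip.camera('scene'); cv2.imwrite('pics/sc2.png',cv2.resize(s['color'][180:360,250:490,::-1],(800,600),interpolation=cv2.INTER_CUBIC))
for q in (p,s):
 for n in ['brass_bar','drill_jig','jig_stop']:
  print(n,[(w(q,d['position']).round(3).tolist(),round(d['conf'],2)) for d in manip.tip_of(q,n)])
E
```

```text
5.125 [0.49263113 0.04599036 0.18588356] [[-0.146  0.989 -0.001]
 [ 0.989  0.146 -0.   ]
 [-0.    -0.001 -1.   ]] 34.361067775011826 70.51251411437988 [-0.18717327  0.14449549 -2.30171285]
brass_bar [([0.497, -0.023, 0.004], 0.9)]
drill_jig [([0.643, -0.09, 0.002], 0.75), ([0.304, 0.222, -0.0], 0.66), ([0.536, -0.224, 0.003], 0.61)]
jig_stop [([0.664, -0.142, 0.001], 0.97), ([0.547, -0.307, 0.001], 0.96), ([0.303, 0.158, 0.002], 0.85)]
brass_bar [([0.501, -0.022, 0.003], 0.58)]
drill_jig [([0.643, -0.09, 0.005], 0.95), ([0.302, 0.222, 0.002], 0.84), ([0.53, -0.221, -0.0], 0.58)]
jig_stop [([0.663, -0.146, -0.002], 0.96), ([0.546, -0.312, -0.001], 0.94), ([0.302, 0.156, -0.002], 0.88)]
```

View pics/top2.png

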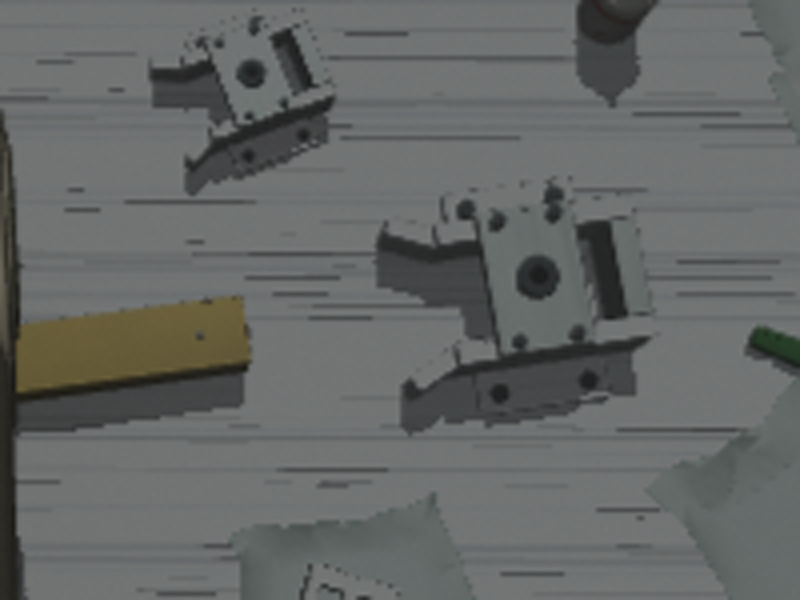

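View pics/sc2.png

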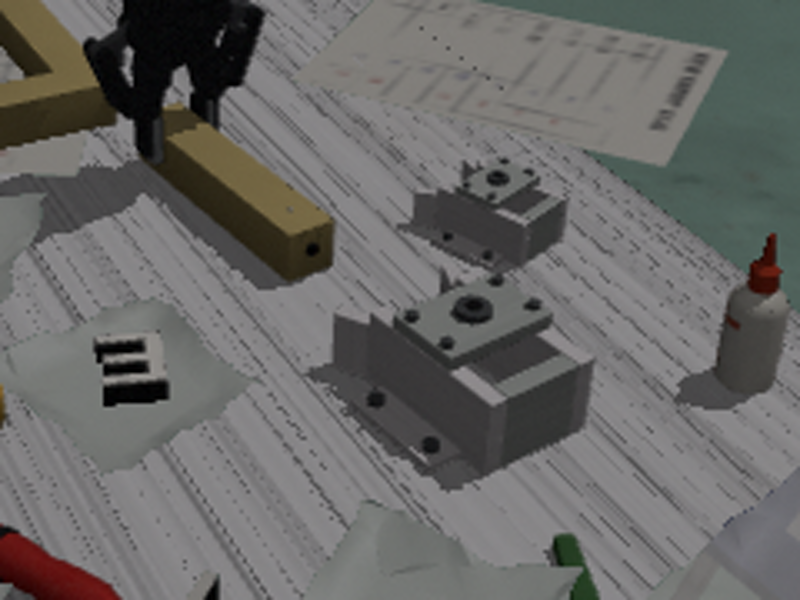

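The top crop shows the bar tip at about (247,332). The jig's axis, taken through its bush at (538,275), passes about (247,316). So the bar is about 8 mm low at the tip and needs roughly +2° of yaw. I'll correct both and feed it in.

{"op": "move_arm", "data": {
  "plan": [0, 0, -0.03, 0, 0.004, 0, 0.03, 0, 0, -0.03, 0, 0.004, 0, 0.03, 0, 0, -0.03, -0.02, 0.004, 0, 0.03, 0, 0, -0.03, -0.04, 0.004, 0, 0.03, 0, 0, -0.03, -0.06, 0.004, 0, 0.03, 0, 0, -0.03, -0.075, 0.004, 0, 0.03, 0, 0, -0.03, -0.09, 0.004, 0, 0.03, 0, 0, -0.03, -0.1, 0.004, 0, 0.03, 0, 0, -0.03, -0.11, 0.004, 0, 0.03, 0, 0, -0.03, -0.12, 0.004, 0, 0.03, 0, 0, -0.03, -0.125, 0.004, 0, 0.03, 0, 0, -0.03, -0.125, 0.004, 0, 0.03]
}}

```text
clock: 7.02
position: [0.5147, -0.0782, 0.1866]
ee_rot: [0.643, 0.766, -0.0, -0.0]
ft_force: [-0.5, -0.2, -3.1]
grip_width: 0.407
grasp_force: 70.5
```

```bash
python3 - <<'E'
from h import *
o=manip.get_obs(); Rt=R.from_quat(o['ee_rot']).as_matrix(); print(o['clock'],o['position'],Rt.round(3),o['grip_width']*85,o['grasp_force'],o['ft_force'],o['torque'])
p=manip.camera('top'); c=p['color'][165:270,340:480]; cv2.imwrite('pics/top3.png',cv2.resize(c[:,:,::-1],(800,600),interpolation=cv2.INTER_CUBIC))
for q in (p,manip.camera('scene')):
 for n in ['brass_bar']:
  print(n,[(w(q,d['position']).round(3).tolist(),round(d['conf'],2)) for d in manip.tip_of(q,n)])
E
```

```text
7.025 [ 0.51466891 -0.07823461  0.18664862] [[-0.174  0.985 -0.   ]
 [ 0.985  0.174  0.   ]
 [ 0.    -0.    -1.   ]] 34.57251182773773 70.52416205406189 [-0.52308672 -0.18538875 -3.08804921] [ 0.22819907 -0.00608193 -0.01194384]
brass_bar [([0.522, -0.145, 0.002], 0.93)]
brass_bar [([0.524, -0.146, 0.002], 0.83)]
```

View pics/top3.png

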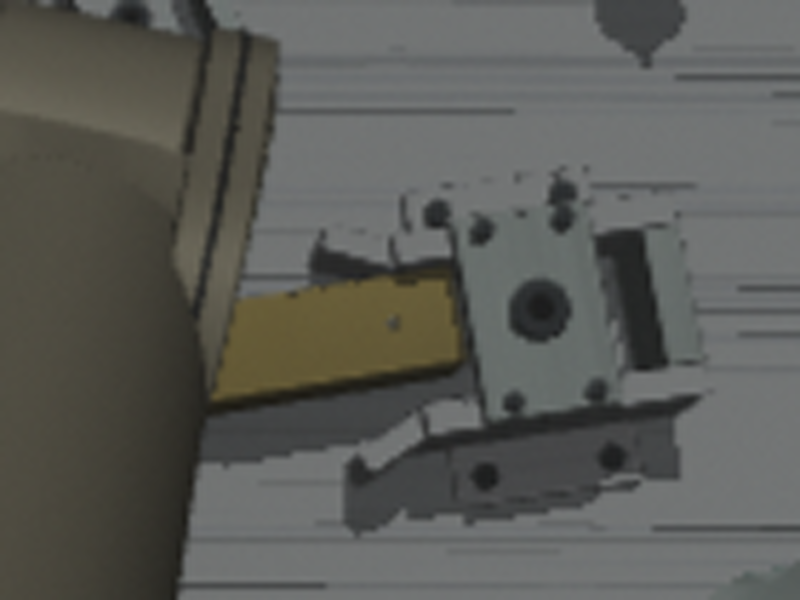

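The top crop shows the bar tip at (460,320), centred in the slot and just entering the bridge, parallel to the jig. About 72 mm remains, so I'll keep feeding.

{"op": "move_arm", "data": {
  "plan": [0, 0, 0, -0.015, 0, 0, 0.03, 0, 0, 0, -0.03, -0.001, 0, 0.03, 0, 0, 0, -0.042, -0.001, 0, 0.03, 0, 0, 0, -0.052, -0.002, 0, 0.03, 0, 0, 0, -0.058, -0.002, 0, 0.03, 0, 0, 0, -0.062, -0.002, 0, 0.03, 0, 0, 0, -0.065, -0.002, 0, 0.03, 0, 0, 0, -0.067, -0.002, 0, 0.03, 0, 0, 0, -0.067, -0.002, 0, 0.03]
}}

```text
clock: 8.35
position: [0.5244, -0.1443, 0.1867]
ee_rot: [0.643, 0.766, 0.0, -0.0]
ft_force: [-0.4, 0.7, -3.1]
grip_width: 0.406
grasp_force: 70.5
```

```bash
python3 - <<'E'
from h import *
o=manip.get_obs(); print(o['clock'],o['position'],o['ft_force'],o['torque'])
p=manip.camera('top'); c=p['color'][165:270,340:480]; cv2.imwrite('pics/top4.png',cv2.resize(c[:,:,::-1],(800,600),interpolation=cv2.INTER_CUBIC))
E
```

```text
8.35 [ 0.52435697 -0.14426406  0.18667964] [-0.4192175   0.65403533 -3.09407214] [0.24116176 0.01303813 0.00575235]
```

View pics/top4.png

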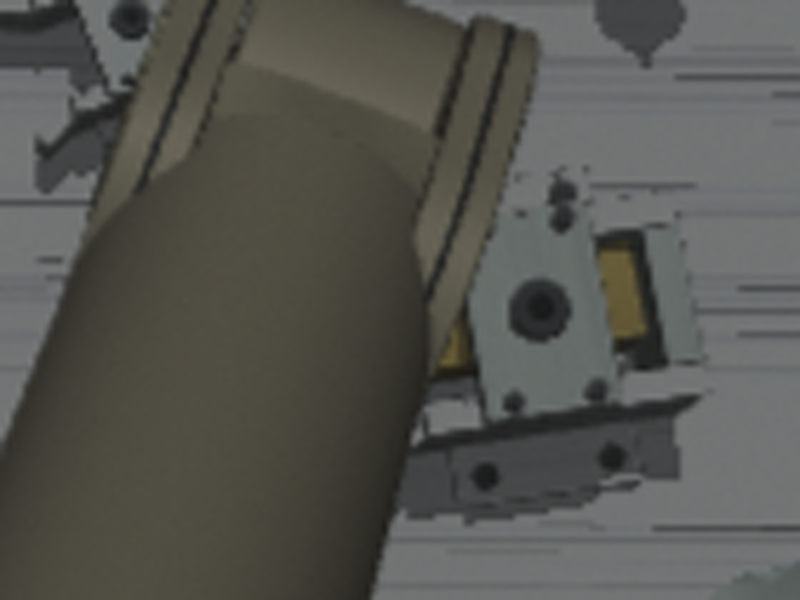

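The bar now shows behind the bridge, with its tip at about x=643 and the stop face at about x=655, so a gap of roughly 5 mm remains. I'll creep forward to contact.

{"op": "move_arm", "data": {
  "plan": [0, 0, 0, -0.001, 0, 0.0, 0.03, 0, 0, 0, -0.002, 0, 0.0005, 0.03, 0, 0, 0, -0.003, 0, 0.001, 0.03, 0, 0, 0, -0.004, 0, 0.001, 0.03, 0, 0, 0, -0.0045, 0, 0.0015, 0.03, 0, 0, 0, -0.0045, 0, 0.0015, 0.03]
}}

```text
clock: 9.15
position: [0.5251, -0.1467, 0.1849]
ee_rot: [0.642, 0.767, 0.001, -0.002]
ft_force: [-2.1, 9.6, 0.6]
grip_width: 0.408
grasp_force: 71.1
```

Contact at about 10 N against the stop, so I'll release and lift straight up.

{"op": "move_arm", "data": {
  "plan": [0, 0, 0, 0.001, 0, 0, 0.04, 0, 0, 0, 0.001, 0, 0.06, 0, 0, 0, 0.001, 0, 0.07, 0, 0, 0, 0.001, 0, 0.07, 0, 0, 0, 0.001, 0, -0.02, 0.07, 0, 0, 0, 0.001, 0, -0.06, 0.07, 0, 0, 0, 0.001, 0, -0.12, 0.07, 0, 0, 0, 0.05, 0, -0.16, 0.07, 0, 0, 0, 0.11, 0, -0.16, 0.07, 0, 0, 0, 0.17, 0, -0.16, 0.07, 0, 0, 0, 0.17, 0, -0.16, 0.07, 0, 0, 0, 0.17, 0, -0.16, 0.07]
}}

```text
invalid input
```

```bash
python3 - <<'E'
from h import *
o=manip.get_obs(); print(o['clock'],o['position'],o['ft_force'])
p=manip.camera('top'); c=p['color'][165:270,340:480]; cv2.imwrite('pics/top5.png',cv2.resize(c[:,:,::-1],(800,600),interpolation=cv2.INTER_CUBIC))
for q in (p,manip.camera('scene')):
 for n in ['brass_bar','glue','brass_elbow']:
  print(n,[(w(q,d['position']).round(3).tolist(),round(d['conf'],2)) for d in manip.tip_of(q,n)])
E
```

```text
9.15 [ 0.52512645 -0.14670649  0.18489259] [-2.05546998  9.5679454   0.6397188 ]
brass_bar []
glue [([0.698, -0.318, -0.002], 0.64)]
brass_elbow [([0.427, 0.226, 0.002], 0.65)]
brass_bar [([0.537, -0.214, -0.0], 0.93)]
glue [([0.696, -0.315, 0.0], 0.9)]
brass_elbow [([0.424, 0.219, -0.003], 0.88)]
```

View pics/top5.png

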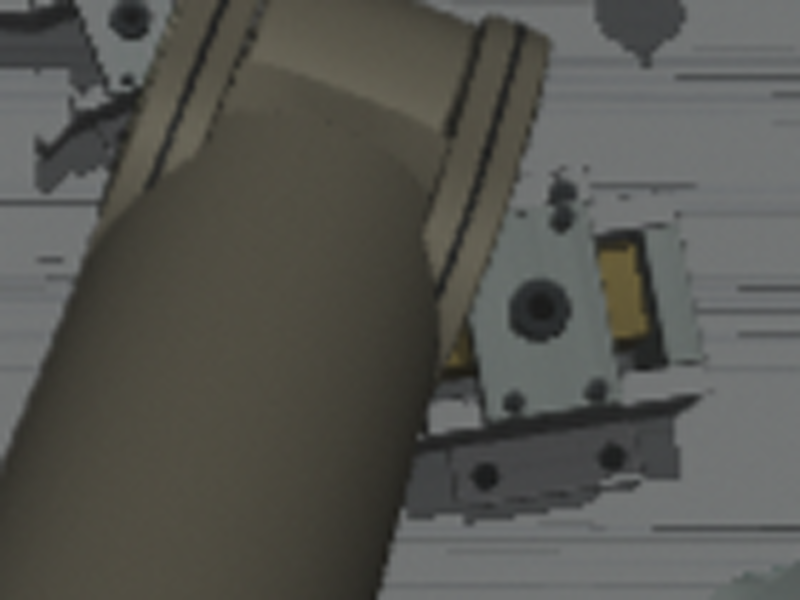

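The move was refused because of a miscounted row, so nothing moved. The crop shows the bar tip at x≈648, up against the stop. I'll repeat the release.

{"op": "move_arm", "data": {
  "plan": [0, 0, 0, 0.001, 0, 0, 0.04, 0, 0, 0, 0.001, 0, 0, 0.06, 0, 0, 0, 0.001, 0, 0, 0.07, 0, 0, 0, 0.001, 0, 0, 0.07, 0, 0, 0, 0.001, 0, -0.02, 0.07, 0, 0, 0, 0.001, 0, -0.06, 0.07, 0, 0, 0, 0.001, 0, -0.12, 0.07, 0, 0, 0, 0.05, 0, -0.16, 0.07, 0, 0, 0, 0.11, 0, -0.16, 0.07, 0, 0, 0, 0.17, 0, -0.16, 0.07, 0, 0, 0, 0.17, 0, -0.16, 0.07, 0, 0, 0, 0.17, 0, -0.16, 0.07]
}}

```text
clock: 11.05
position: [0.4956, 0.0181, 0.3453]
ee_rot: [0.643, 0.766, -0.0, 0.0]
ft_force: [0.2, -0.6, 0.5]
grip_width: 0.819
grasp_force: 0.0
```

```bash
python3 - <<'E'
from h import *
o=manip.get_obs(); print(o['clock'],o['position'],o['ft_force'])
p=manip.camera('top'); c=p['color'][165:270,340:480]; cv2.imwrite('pics/top6.png',cv2.resize(c[:,:,::-1],(800,600),interpolation=cv2.INTER_CUBIC))
for q in (p,manip.camera('scene')):
 for n in ['brass_bar','glue','brass_elbow']:
  print(n,[(w(q,d['position']).round(3).tolist(),round(d['conf'],2)) for d in manip.tip_of(q,n)])
E
```

```text
11.05 [0.49556694 0.01813329 0.3452761 ] [ 0.17865757 -0.6465849   0.54182659]
brass_bar [([0.531, -0.212, 0.001], 0.74), ([0.698, -0.32, 0.002], 0.36)]
glue [([0.698, -0.318, -0.001], 0.54)]
brass_elbow [([0.426, 0.22, 0.003], 0.58)]
brass_bar [([0.538, -0.213, 0.0], 0.85)]
glue [([0.697, -0.321, 0.001], 0.66), ([0.426, 0.221, -0.002], 0.53)]
brass_elbow [([0.428, 0.222, -0.004], 0.58), ([0.547, -0.312, 0.0], 0.29)]
```

View pics/top6.png

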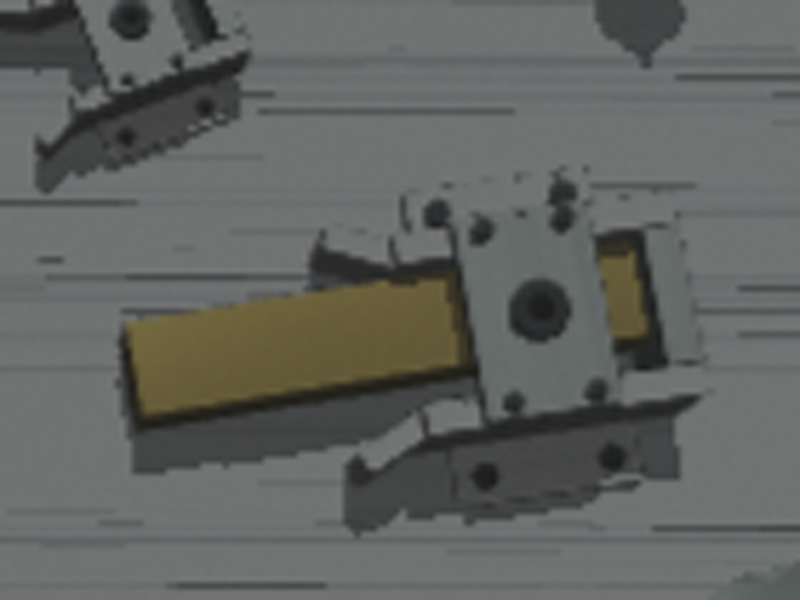

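The bar lies straight in the slot from (130,375) to (648,292), with its end at the stop and the gripper clear.

```bash
python3 -c "
from workcell import manip
print(manip.hand_in())"
```

```text
the job is handed in; nothing more can be done
None
```

The brass bar is in the drill jig with its end against the stop and the gripper clear. The elbow and glue bottle showed no movement in the camera checks. I handed the job in at about 11 s, and no verdict came back.

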